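Sort the bottles off the inspection stand

ROBOT

A 6-joint arm with a two-finger parallel gripper is mounted at the origin on the work surface. World frame = base frame: x ahead of the robot, y to its left, z up, the work surface at z = 0. Lengths are in m, angles in rad, forces in N, time in s.
With the tool pointing down it reaches from about 0.3 to 0.775 m from the base axis. Payload 14.6 kg.
Tool frame: the origin (TCP) lies at the very end of the fingers, on their centre line; the grasp point (between the pads) lies 19 mm behind it; z points along the fingers, y is the line along which they close (so a half turn about z gives the same grasp; the last joint's range is limited). The gripper opens to 94 mm and grips with 3 to 60 N. Pads are 16 mm wide; open, the fingers measure 119 mm over their backs; the gripper's body (75 mm by 177 mm) begins 78 mm behind the grasp point.
Start: joints at [1.104, 0.3, 1.521, -0, 1.321, -0.067], TCP at [0.214, 0.507, 0.205] pointing down, gripper open.
Joint ranges: [-3.03, 3.03], [-0.79, 2.21], [0.23, 2.52], [-1.04, 4.18], [0, 3.07], [-2.55, 2.55]. Speed limits (rad/s): [2.22, 2.22, 2.57, 3.14, 3.14, 3.14].

INTERFACE

Orientations are given as [roll, pitch, yaw] about the fixed x, y, z axes, in that order (R = Rz(yaw) Ry(pitch) Rx(roll)).
In Python, from station import ctrl gives the robot as it stands.
- The arm moves only by the tool move_arm, never from a script. Its argument "increments" is a list of rows, each a list of 7 numbers: the opening, from 0 (shut) to 1 (fully open), then the shift along the tool's x, y, z in units of 50 mm (1.0 is 50 mm), then the turn, a rotation vector about the tool's x, y, z in rad. In form: [[claw, tx, ty, tz, rx, ry, rz], ...]. A call has 1 to 20 rows; each row shifts and turns the commanded pose from where the row before left it, along the tool's axes as they then stand; what a row does not reach is not made up. A row lasts 1/10 s, in which the tool goes at most 50 mm and 8.59 degrees, less where a joint would pass 70% of its speed; a pose out of reach is approached as far as the arm can. A call is refused whole if a number of a shift passes 1 or a number of a turn 0.15, either way. A call with a gripper value outside its range is refused whole. The fingers move at their own pace and stop on an object; "force" is the grip in N (left out, the last holds). Time passes only in rows, so rows that do not move let the fingers close. It gives the time, the measured TCP pose, the force, the opening and the grip force at its end, in the units of the state.
- ctrl.get_obs(): the state, without advancing time (a new reading comes with each control period).
- ctrl.camera(name): name is "scene" or "top" or "wrist"; returns a dict with "color" (400x640x3 uint8, blue, green, red), "K" (3x3 intrinsics, pixels), "pose" (4x4, takes a point from camera to world coordinates); the wrist camera has in their place "tool_from_camera" (4x4, takes a point from camera to tool coordinates, whose origin is the TCP and whose axes are the flange's). Camera axes: x right, y down, z forward; pixel columns grow to the right and rows downward; lengths in m; the calibration is good to about 2 mm. A picture is of the moment at which its call begins: read the wrist's pose just before it. There is no depth.
- ctrl.hand_in(): hands the job in; it is judged then, once.
Trained networks look in a picture, given as the dict that the camera call returned (one of the last four; its "shot" number tells which), for a name from the list of things; names that differ only in an ending like _2 or _b are one class to them, and where a whole thing is asked for, a point or a joint stands for the part that bears it (a point fixed in the world has none). Each returns a list of dicts, best first, with "conf" (0 to 1); they miss things now and then, are a little off and sometimes report something else, mostly with a low value. They report only what shows in the picture. A call takes as long as a camera call.
- ctrl.cut_out(name, picture): "mask" (400x640 bool, what is visible of it) and "centre" ([row, column] in pixels, amid what is visible of it).
The state is a dict: "time_s": time; "qpos": joint angles; "joint_vel": joint speeds; "tau": joint torques, N m; "ee_pos": TCP position; "eef_rot": TCP orientation; "force": force on the tool from outside, world axes, zero at the start; "moment": the same for the moment, N m; "grip_width": finger opening in m; "grip_force": force on a finger pad.
Only numpy, scipy, OpenCV 4.12 (cv2) and the standard library are available. Lean on these libraries where they do the work, as an engineer would, in place of code of your own. Each camera call takes 0.05 s, during which the arm holds its last target. There are 200 camera calls.

TASK

Clear the leaning inspection stand: stand both tall bottles upright in the long tray and the short jar upright in the square tray. Set each one down gently, without dropping it, do not bump the light bar over the stand, and leave the beaker and the wash bottle where they are.

Things in the scene. Friction and masses are not known exactly. Their poses are not given: they have to be found in the camera images.
- stand: fixed grey and steel inspection stand, foot 150 x 310 mm, 8 mm thick; origin under the foot's centre, at table height, x away from the robot. Three places along its y, at y = -90, 0, +90 mm, hold one item each (which is where varies), leaning 35 degrees from vertical, caps towards -x (the robot): item axes point along (-0.574, 0, 0.819). Draw each out along its axis
- stand_mid (a point): centre of the middle place's ledge, where the item's underside centre rests: x +30, z +50 mm of the stand; the axes are the stand's. The ledge is square to the item's axis; a 6 mm sloping plate under the robot-side flank carries the lowest 65 mm of its length; each side has a 4 mm fence, 35 mm long along the item, 15 mm above the plate, 3 mm clear of it
- lamp: white light bar over the stand on two posts; fixed to the stand, same origin and axes. Bar: x -40 to 0, y +-155, z 273 to 299 mm: no room for an upright gripper over the items; with the tool along an item's axis (35 degrees) the bar is 70 mm from that axis. Posts 12 mm square at x +65, y +-149 mm, arms from them to the bar at z 287 to 299 mm. Must not be bumped
- tall_a: tall slim white plastic bottle with a narrow grey cap (two alike): body a cylinder 44 mm in diameter for its first 92 mm, then a shoulder and a 28 mm cap, 120 mm long in all, 0.1 to 0.2 kg. Origin: centre of its underside; z along its axis, underside to cap. Starts in one of the stand's three places, leaning cap towards the robot. Grip the body, not the cap
- tall_b: tall slim white plastic bottle with a narrow grey cap (two alike): body a cylinder 44 mm in diameter for its first 92 mm, then a shoulder and a 28 mm cap, 120 mm long in all, 0.1 to 0.2 kg. Origin: centre of its underside; z along its axis, underside to cap. Starts in one of the stand's three places, leaning cap towards the robot. Grip the body, not the cap
- jar: short white plastic jar with a grey lid as wide as the jar: cylinder 44 mm in diameter, 90 mm long, the top 19 mm being the lid, 0.08 to 0.17 kg. Origin: centre of its underside; z along its axis from underside to lid. Starts in one of the stand's three places, leaning with its lid towards the robot
- tray_long: fixed open aluminium tray, long: outside 190 x 100 mm (long side along its x), 30 mm high, walls and floor 5 mm thick. Origin: centre of its underside, at table height; the inner floor is 5 mm above. Takes both tall bottles side by side along its x. On the left or the right of the stand
- tray_square: fixed open aluminium tray, square: outside 120 x 120 mm, 30 mm high, walls and floor 5 mm thick. Origin: centre of its underside, at table height; the inner floor is 5 mm above. Lies across the stand from the long tray
- beaker: bystander: open glass beaker, 72 mm in diameter, 95 mm high; origin at the centre of its underside, z up
- wash_bottle: bystander: white squeeze wash bottle with blue cap and bent spout, 62 mm in diameter, 185 mm high to the spout, which reaches out 63 mm to its +x; origin at the centre of its underside, z up

How it is judged:
At the end, for the whole second after the job is handed in: Both tall bottles stand on the floor of the long tray (underside centre within +-75 x 30 mm of its centre, under 12 mm high) and the jar on that of the square tray (+-40 mm, same height), each within 0.12 rad of upright, released and at rest (under 30 mm/s) (x of tall_a in the frame of tray_long between -0.075 and 0.075 m and y of tall_a in the frame of tray_long between -0.03 and 0.03 m and z of each of tall_a, tall_b in the frame of tray_long below 0.012 m and angle between each of tall_a, tall_b, jar's own z axis and vertical below 0.12 rad and linear speed of each of tall_a, tall_b, jar below 0.03 m/s and x of tall_b in the frame of tray_long between -0.075 and 0.075 m and y of tall_b in the frame of tray_long between -0.03 and 0.03 m and x of jar in the frame of tray_square between -0.04 and 0.04 m and y of jar in the frame of tray_square between -0.04 and 0.04 m and z of jar in the frame of tray_square below 0.012 m); the robot touches nothing.
It fails at once if a bottle or the jar is dropped or thrown (faster than 0.6 m/s while the fingers do not touch it) ((contact force between tall_a and the fingers below 0.05 N and linear speed of tall_a above 0.6 m/s) or (contact force between tall_b and the fingers below 0.05 N and linear speed of tall_b above 0.6 m/s) or (contact force between jar and the fingers below 0.05 N and linear speed of jar above 0.6 m/s)).
It fails at once if the light bar or its posts are bumped (more than 4 N) (contact force between lamp and anything else above 4 N).
It fails at once if the beaker or wash bottle is moved more than 20 mm or tipped (distance of any of beaker, wash_bottle from where it was at the start of the episode above 0.02 m or angle between any of beaker, wash_bottle's own z axis and vertical above 0.3 rad).
It also fails if it takes over 72 s, if anything falls off the work surface, if the arm or the gripper's body presses on something with over 40 N, if the wrist force passes 120 N, or if a joint passes its speed limit or range.

## Working session

There is one attempt and no reset: what is moved stays moved. The work goes in short steps, Python scripts to look and compute and a tool call to move; the robot and the scene stay as the last step left them, time stands still between calls to the robot, and variables do not carry over. Pictures are saved under pics/ and viewed, at most 10 in all, crops included, and the job is handed in when it is done.

Besides the shell and the picture viewer there is one more tool, called after ">>>" as name(argument=value, ...) on one line, values as JSON. move_arm: Moves the arm, as the interface text tells. Its arguments: {"type":"object","properties":{"increments":{"type":"array","items":{"type":"array","items":{"type":"number"}}},"force":{"type":"number"}},"required":["increments"]}

```bash
mkdir -p pics; ls
cat > h.py <<'E'
import numpy as np, cv2
from station import ctrl
from scipy.spatial.transform import Rotation as R
def proj(c,P,T=None):
    T=c["pose"] if T is None else T
    p=(np.c_[np.atleast_2d(P),np.ones(len(np.atleast_2d(P)))]@np.linalg.inv(T).T)[:,:3]
    q=p@np.array(c["K"]).T
    return q[:,:2]/q[:,2:]
def ray(c,uv,z,T=None):
    T=np.array(c["pose"] if T is None else T)
    d=T[:3,:3]@np.linalg.inv(c["K"])@[uv[0],uv[1],1]
    return T[:3,3]+d*(z-T[2,3])/d[2]
E
python3 - <<'E'
from h import *
o=ctrl.get_obs(); print(o)
names=["stand","lamp","tall_a","jar","tray_long","tray_square","beaker","wash_bottle"]
for n in ["top","scene"]:
    c=ctrl.camera(n); cv2.imwrite(f"pics/{n}.png",c["color"]); print(n,c["K"],np.round(c["pose"],3))
    for k in names:
        for r in ctrl.cut_out(k,c):
            m=r["mask"].astype(np.uint8); print(k,round(r["conf"],2),np.round(r["centre"]),m.sum(),cv2.boundingRect(m), [np.round(v) for v in cv2.minAreaRect(cv2.findNonZero(m))] )
E
```

```text
pics
{'time_s': 0.0, 'qpos': array([ 1.10440249e+00,  3.00443967e-01,  1.52159865e+00,  4.45260621e-05,
        1.32069186e+00, -6.66151860e-02]), 'joint_vel': array([-0.00059492, -0.00188541,  0.00132559, -0.00058174,  0.00078324,
        0.00024361]), 'tau': array([ 2.06467776e-03, -5.31797898e+01, -3.52752221e+01,  7.09346286e-02,
        2.42553593e-02, -7.89992328e-05]), 'ee_pos': array([0.21394717, 0.50639196, 0.20489378]), 'eef_rot': array([-3.14045623e+00, -1.19038897e-04,  2.74180289e+00]), 'force': array([ 0.38243001, -0.36337245, -0.63660176]), 'moment': array([-0.00842615, -0.00628871,  0.01493725]), 'grip_force': 0.0, 'grip_width': 0.09390460861047135}
top [[399.81828919   0.         330.07220263]
 [  0.         399.81828919 204.18293382]
 [  0.           0.           1.        ]] [[ 0.028 -0.99   0.141  0.443]
 [-0.999 -0.033 -0.032  0.021]
 [ 0.036 -0.14  -0.989  1.086]
 [ 0.     0.     0.     1.   ]]
stand 0.77 [182. 317.] 7465 (240, 123, 157, 99) [array([317., 173.]), array([155.,  90.]), np.float64(4.0)]
lamp 0.76 [175. 318.] 3894 (240, 124, 156, 65) [array([318., 1
[... 1433 characters left out ...]
y([329., 208.]), array([17., 48.]), np.float64(2.0)]
tall_a 0.71 [211. 365.] 770 (355, 186, 20, 49) [array([365., 210.]), array([17., 49.]), np.float64(4.0)]
jar 0.98 [209. 295.] 668 (285, 192, 19, 39) [array([294., 211.]), array([38., 18.]), np.float64(90.0)]
tray_long 0.61 [185. 437.] 2081 (419, 154, 40, 59) [array([438., 183.]), array([58., 39.]), np.float64(90.0)]
tray_square 0.82 [166. 218.] 1454 (190, 145, 52, 39) [array([216., 164.]), array([48., 36.]), np.float64(9.0)]
beaker 0.59 [232. 186.] 1007 (168, 214, 35, 40) [array([186., 234.]), array([41., 30.]), np.float64(63.0)]
wash_bottle 0.62 [243. 462.] 1228 (443, 218, 51, 48) [array([464., 241.]), array([34., 54.]), np.float64(52.0)]
```

Run:
```python
import cv2,numpy as np
a=cv2.imread("pics/top.png")[110:310,140:500];b=cv2.imread("pics/scene.png")[110:290,140:520]
cv2.imwrite("pics/t2.png",cv2.resize(a,None,fx=2.2,fy=2.2));cv2.imwrite("pics/s2.png",cv2.resize(b,None,fx=2.1,fy=2.1))
```

```text
(no output)
```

View pics/t2.png

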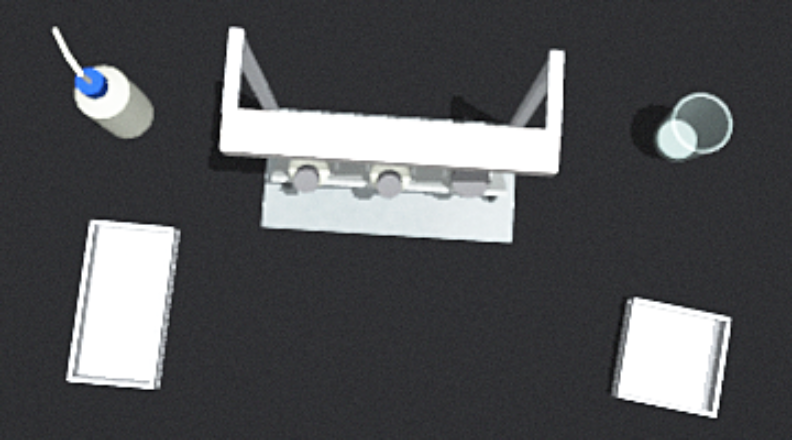

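View pics/s2.png

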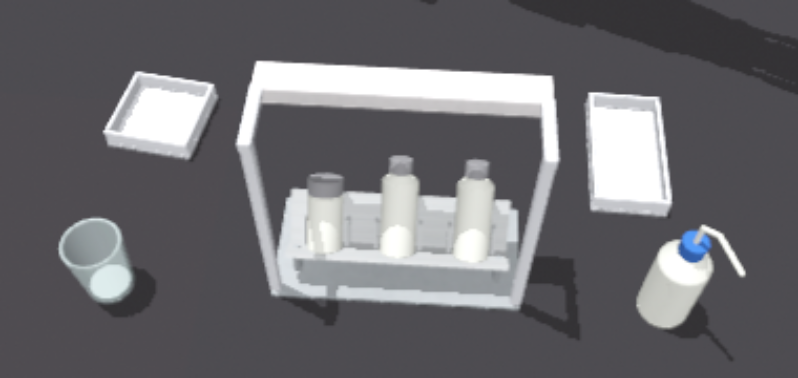

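Top view: tall bottles sit in the left (+y) and middle places, and the jar in the right one. The long tray is on the left, the square tray on the right. Next I'll fit the poses by silhouette.

```bash
cat > fit.py <<'E'
from h import *
from scipy.optimize import minimize
def box(x0,x1,y0,y1,z0,z1): return np.array([[x,y,z] for x in(x0,x1) for y in(y0,y1) for z in(z0,z1)])
def cyl(d,h): 
    a=np.linspace(0,6.28,40); return np.r_[[[d/2*np.cos(t),d/2*np.sin(t),z] for t in a for z in(0,h)]]
M={"lamp":[box(-.04,0,-.155,.155,.273,.299)]+[box(.059,.071,s*.149-.006,s*.149+.006,.008,.299) for s in(-1,1)]+[box(0,.071,s*.149-.006,s*.149+.006,.287,.299) for s in(-1,1)],
"tray_long":[box(-.095,.095,-.05,.05,0,.03)],"tray_square":[box(-.06,.06,-.06,.06,0,.03)],"beaker":[cyl(.072,.095)]}
S=4
def render(c,parts,p):
    Rz=R.from_euler('z',p[2]).as_matrix(); im=np.zeros((400*S,640*S),np.uint8)
    for b in parts:
        uv=(proj(c,b@Rz.T+[p[0],p[1],0])+.5)*S-.5
        cv2.fillConvexPoly(im,cv2.convexHull(np.round(uv*16).astype(np.int32)),1,shift=4)
    return im
def fit(parts,obs,p0):
    ms=[(c,cv2.resize(m.astype(np.uint8),None,fx=S,fy=S,interpolation=cv2.INTER_NEAREST)) for c,m in obs]
    def f(p):
        s=0
        for c,m in ms:
            r=render(c,parts,p); s+=1-(r&m).sum()/(r|m).sum()
        return s
    sim=np.array([p0]+[np.array(p0)+d for d in np.diag([.02,.02,.15])])
    r=minimize(f,p0,method="Nelder-Mead",options=dict(initial_simplex=sim,xatol=2e-4,fatol=1e-4,maxiter=150))
    return r.x,r.fun
E
python3 - <<'E'
from fit import *
cs=[ctrl.camera("top"),ctrl.camera("scene")]
for k,p0 in dict(lamp=None,tray_long=(0,),tray_square=(0,),beaker=(0,)).items():
    obs=[(c,ctrl.cut_out(k,c)[0]) for c in cs]
    cen=obs[0][1]["centre"]; g=ray(cs[0],cen[::-1],.15 if k=="lamp" else .02)
    best=min((fit(M[k],o,[g[0],g[1],y]) for o in [[(c,r["mask"]) for c,r in obs]] for y in ((np.pi/2,) if k=="tray_long" else (0.,))),key=lambda t:t[1])
    print(k,np.round(best[0],4),round(best[1],3),[np.round(fit(M[k],[(c,r["mask"])],best[0])[0],3) for c,r in obs])
c=cs[0]
for k in("tall_a","jar"):
    for r in ctrl.cut_out(k,c): print(k,r["conf"],np.round(r["centre"]),ray(c,r["centre"][::-1],.148 if k=="tall_a" else .12).round(3))
r=ctrl.cut_out("wash_bottle",c)[0]; print("wash",ray(c,r["centre"][::-1],.08).round(3))
E
```

```text
lamp [ 0.6374  0.0207 -0.0302] 0.173 [array([ 0.638,  0.021, -0.033]), array([ 0.636,  0.02 , -0.02 ])]
tray_long [0.4677 0.3338 3.078 ] 0.064 [array([0.468, 0.334, 3.076]), array([0.467, 0.334, 3.078])]
tray_square [ 0.4234 -0.3263 -0.1727] 0.076 [array([ 0.423, -0.326, -0.176]), array([ 0.424, -0.327, -0.156])]
beaker [ 0.6971 -0.3406  0.0081] 0.311 [array([ 0.697, -0.34 , -0.002]), array([ 0.693, -0.344,  0.045])]
tall_a 0.66 [189. 277.] [0.61  0.117 0.148]
tall_a 0.49 [189. 318.] [0.613 0.021 0.148]
jar 0.66 [194. 353.] [ 0.609 -0.066  0.12 ]Traceback (most recent call last):
  File "<stdin>", line 11, in <module>
IndexError: list index out of range
```

```bash
cat >> h.py <<'E'
def T(p,Rm): 
    t=np.eye(4); t[:3,:3]=Rm; t[:3,3]=p; return t
SY=-.0302; SO=np.array([.6374,.0207,0])
def stand(v): return SO+R.from_euler('z',SY).as_matrix()@np.array(v)
def lean(y,s,dy=0):
    "tool pose with TCP at distance s along axis of place y; tool x toward the robot/up"
    ax=np.array([-.5736,0,.8192]); z=-ax; yy=np.array([0,1.,0]); x=np.cross(yy,z)
    return T(stand(np.array([.03,y,.05])+ax*s+[0,dy,0]),R.from_euler('z',SY).as_matrix()@np.c_[x,yy,z])
def up(x,y,z,yaw=np.pi): return T([x,y,z],R.from_euler('xyz',[np.pi,0,yaw]).as_matrix())
def cur():
    o=ctrl.get_obs(); return T(o["ee_pos"],R.from_euler('xyz',o["eef_rot"]).as_matrix())
def plan(A,B,n,dec=2):
    D=np.linalg.inv(A)@B; w=R.from_matrix(D[:3,:3]).as_rotvec()/n
    w=np.round(w,3); Rs=R.from_rotvec(w).as_matrix(); S=sum(np.linalg.matrix_power(Rs,k) for k in range(n))
    p=np.round(np.linalg.solve(S,D[:3,3])/.05,dec)
    X=A.copy(); st=T(p*.05,Rs)
    for _ in range(n): X=X@st
    E=np.linalg.inv(B)@X
    print(n,"x",[*map(float,p),*map(float,w)],"end err mm",np.round(E[:3,3]*1e3,1),"rad",np.round(R.from_matrix(E[:3,:3]).magnitude(),3))
    return X
E
python3 - <<'E'
from h import *
c=ctrl.camera("wrist"); print(np.round(c["tool_from_camera"],3),c["K"][0])
A=cur()
X=plan(A,lean(.09,.246),20)
print(X.round(3))
t=ctrl.camera("top")
r=ctrl.cut_out("wash_bottle",t)
for q in r:print("wash",q["conf"],ray(t,q["centre"][::-1],.08).round(3))
E
```

```text
[[ 0.001 -0.968 -0.25   0.073]
 [ 1.     0.001 -0.001 -0.   ]
 [ 0.001 -0.25   0.968 -0.179]
 [ 0.     0.     0.     1.   ]] [310.5660542    0.         311.60211499]
20 x [-0.4, -0.31, 0.06, -0.006, -0.03, -0.018] end err mm [-0.5  3.  -2.8] rad 0.008
[[-0.82   0.026  0.571  0.528]
 [ 0.025  1.    -0.01   0.117]
 [-0.572  0.007 -0.821  0.254]
 [ 0.     0.     0.     1.   ]]
wash 0.92 [0.711 0.35  0.08 ]
wash 0.43 [0.644 0.023 0.08 ]
wash 0.43 [ 0.617 -0.074  0.08 ]
```

>>> move_arm(increments=[[0.85,-0.4,-0.31,0.06,-0.006,-0.03,-0.018],[0.85,-0.4,-0.31,0.06,-0.006,-0.03,-0.018],[0.85,-0.4,-0.31,0.06,-0.006,-0.03,-0.018],[0.85,-0.4,-0.31,0.06,-0.006,-0.03,-0.018],[0.85,-0.4,-0.31,0.06,-0.006,-0.03,-0.018],[0.85,-0.4,-0.31,0.06,-0.006,-0.03,-0.018],[0.85,-0.4,-0.31,0.06,-0.006,-0.03,-0.018],[0.85,-0.4,-0.31,0.06,-0.006,-0.03,-0.018],[0.85,-0.4,-0.31,0.06,-0.006,-0.03,-0.018],[0.85,-0.4,-0.31,0.06,-0.006,-0.03,-0.018],[0.85,-0.4,-0.31,0.06,-0.006,-0.03,-0.018],[0.85,-0.4,-0.31,0.06,-0.006,-0.03,-0.018],[0.85,-0.4,-0.31,0.06,-0.006,-0.03,-0.018],[0.85,-0.4,-0.31,0.06,-0.006,-0.03,-0.018],[0.85,-0.4,-0.31,0.06,-0.006,-0.03,-0.018],[0.85,-0.4,-0.31,0.06,-0.006,-0.03,-0.018],[0.85,-0.4,-0.31,0.06,-0.006,-0.03,-0.018],[0.85,-0.4,-0.31,0.06,-0.006,-0.03,-0.018],[0.85,-0.4,-0.31,0.06,-0.006,-0.03,-0.018],[0.85,-0.4,-0.31,0.06,-0.006,-0.03,-0.018]], force=20)

```text
time_s: 3.7
ee_pos: [0.5286, 0.1162, 0.2546]
eef_rot: [3.134, 0.61, 3.112]
force: [-0.6, 0.8, 0.8]
grip_width: 0.0799
grip_force: 0.0
```

Run:
```python
from h import *
o=ctrl.get_obs();print(o["time_s"],o["qpos"].round(2))
A=cur(); c=ctrl.camera("wrist"); W=A@np.array(c["tool_from_camera"])
im=c["color"].copy()
for y,L in((.09,.12),(0,.12),(-.09,.09)):
    a=proj(c,[lean(y,L)[:3,3],lean(y,0)[:3,3]],W); print(y,a.round(0))
    cv2.line(im,*[tuple(map(int,q)) for q in a],(0,0,255),1)
for k in("tall_a","jar"):
    for r in ctrl.cut_out(k,c): print(k,r["conf"],np.round(r["centre"]),cv2.boundingRect(r["mask"].astype(np.uint8)))
cv2.imwrite("pics/w1.png",im)
```

```text
3.7 [ 0.21 -0.06  1.93 -0.21  0.69 -1.21]
0.09 [[308. 189.]
 [309. 169.]]
0 [[220. 189.]
 [244. 169.]]
-0.09 [[146. 183.]
 [179. 169.]]
tall_a 0.96 [177. 228.] (206, 159, 53, 43)
tall_a 0.83 [179. 307.] (288, 158, 40, 44)
jar 0.62 [178. 153.] (126, 160, 68, 42)
jar 0.62 [182.  19.] (0, 152, 46, 76)
```

View pics/w1.png

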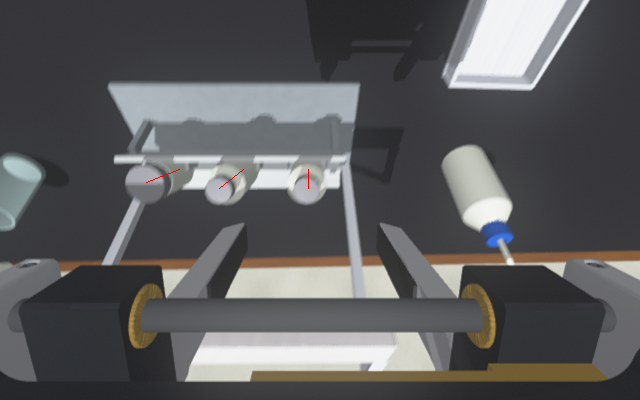

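The picture shows the three caps at (308,188), (220,189) and (147,183), all within 2 px of the model, so the stand fit is good.

Run:
```python
from h import *
X=plan(cur(),lean(.09,.180),5)
X=plan(X,lean(.09,.055),9)
```

```text
5 x [0.0, -0.01, 0.27, 0.001, -0.001, -0.0] end err mm [-0.7  0.  -1.2] rad 0.004
9 x [0.0, -0.0, 0.28, 0.0, 0.0, -0.0] end err mm [-1.   0.3 -0.2] rad 0.004
```

>>> move_arm(increments=[[0.85,0,-0.01,0.27,0.001,-0.001,0],[0.85,0,-0.01,0.27,0.001,-0.001,0],[0.85,0,-0.01,0.27,0.001,-0.001,0],[0.85,0,-0.01,0.27,0.001,-0.001,0],[0.85,0,-0.01,0.27,0.001,-0.001,0],[0.85,0,0,0.28,0,0,0],[0.85,0,0,0.28,0,0,0],[0.85,0,0,0.28,0,0,0],[0.85,0,0,0.28,0,0,0],[0.85,0,0,0.28,0,0,0],[0.85,0,0,0.28,0,0,0],[0.85,0,0,0.28,0,0,0],[0.85,0,0,0.28,0,0,0],[0.85,0,0,0.28,0,0,0]], force=25)

```text
time_s: 5.25
ee_pos: [0.6392, 0.1123, 0.0936]
eef_rot: [3.139, 0.612, 3.111]
force: [-0.0, -0.5, 0.1]
grip_width: 0.0801
grip_force: 0.0
```

>>> move_arm(increments=[[0.3,0,0,0,0,0,0],[0.3,0,0,0,0,0,0],[0.3,0,0,0,0,0,0],[0.3,0,0,0,0,0,0],[0.3,0,0,0,0,0,0],[0.3,0,0,0,0,0,0],[0.3,0,0,0,0,0,0],[0.3,0,0,0,0,0,0]])

```text
time_s: 6.05
ee_pos: [0.6393, 0.112, 0.0962]
eef_rot: [3.138, 0.614, 3.111]
force: [-2.6, -1.2, 4.3]
grip_width: 0.0438
grip_force: 24.9
```

>>> move_arm(increments=[[0.3,0,0,-0.15,0,0,0],[0.3,0,0,-0.25,0,0,0],[0.3,0,0,-0.3,0,0,0],[0.3,0,0,-0.3,0,0,0],[0.3,0,0,-0.3,0,0,0],[0.3,0,0,-0.3,0,0,0],[0.3,0,0,-0.3,0,0,0],[0.3,0,0,-0.3,0,0,0],[0.3,0,0,-0.3,0,0,0],[0.3,0,0,-0.3,0,0,0]])

```text
time_s: 7.05
ee_pos: [0.5573, 0.114, 0.2108]
eef_rot: [3.139, 0.613, 3.111]
force: [0.7, 0.6, -1.3]
grip_width: 0.0436
grip_force: 24.9
```

Run:
```python
from h import *
X=plan(cur(),up(.43,.26,.20,3.08),11)
X=plan(X,up(.5056,.3314,.11,3.08),9)
```

```text
11 x [0.24, 0.25, -0.06, 0.001, 0.056, 0.003] end err mm [-0.3 -2.7  0.3] rad 0.004
9 x [-0.16, 0.17, 0.2, 0.0, -0.0, -0.0] end err mm [-1.  -2.   0.4] rad 0.004
```

>>> move_arm(increments=[[0.3,0.24,0.25,-0.06,0.001,0.056,0.003],[0.3,0.24,0.25,-0.06,0.001,0.056,0.003],[0.3,0.24,0.25,-0.06,0.001,0.056,0.003],[0.3,0.24,0.25,-0.06,0.001,0.056,0.003],[0.3,0.24,0.25,-0.06,0.001,0.056,0.003],[0.3,0.24,0.25,-0.06,0.001,0.056,0.003],[0.3,0.24,0.25,-0.06,0.001,0.056,0.003],[0.3,0.24,0.25,-0.06,0.001,0.056,0.003],[0.3,0.24,0.25,-0.06,0.001,0.056,0.003],[0.3,0.24,0.25,-0.06,0.001,0.056,0.003],[0.3,0.24,0.25,-0.06,0.001,0.056,0.003],[0.3,-0.16,0.17,0.2,0,0,0],[0.3,-0.16,0.17,0.2,0,0,0],[0.3,-0.16,0.17,0.2,0,0,0],[0.3,-0.16,0.17,0.2,0,0,0],[0.3,-0.16,0.17,0.2,0,0,0],[0.3,-0.16,0.17,0.2,0,0,0],[0.3,-0.16,0.17,0.2,0,0,0],[0.3,-0.16,0.17,0.2,0,0,0],[0.3,-0.16,0.17,0.2,0,0,0]])

```text
time_s: 9.05
ee_pos: [0.5074, 0.3296, 0.109]
eef_rot: [3.14, -0.004, 3.079]
force: [0.0, 0.3, -1.3]
grip_width: 0.0441
grip_force: 24.9
```

Run:
```python
from h import *
A=cur(); X=plan(A,up(.5056,.3314,.070,3.08),8)
c=ctrl.camera("scene"); cv2.imwrite("pics/s3.png",cv2.resize(c["color"][80:280,300:560],None,fx=3,fy=3))
```

```text
8 x [0.0, 0.0, 0.1, 0.0, -0.0, -0.0] end err mm [-1.8 -1.6  1. ] rad 0.004
```

View pics/s3.png

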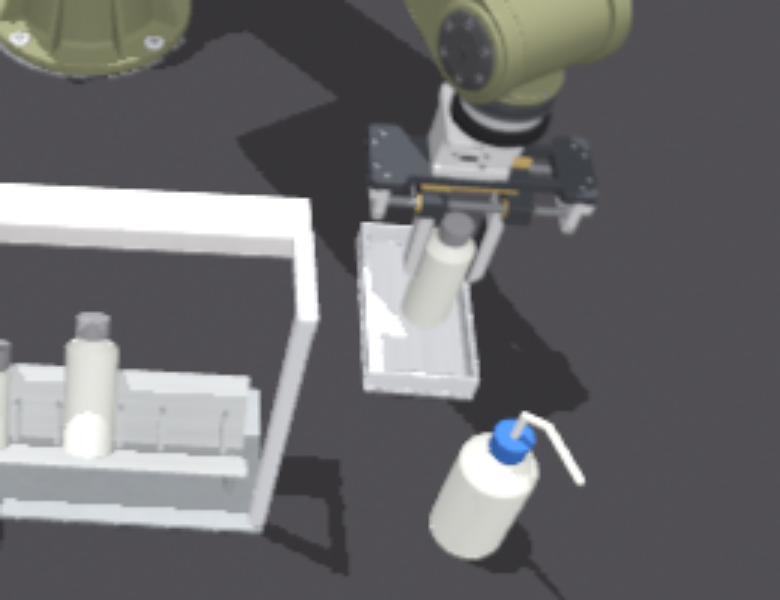

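The first bottle hangs over the long tray (centre about (435,265) in the crop), clear of the lamp and wash bottle. I'll check its tilt against an upright model.

```bash
cat >> h.py <<'E'
def tilt(c,m,P,L=.12):
    "fit tilt about world x,y and height of bottle held with axis through P (grasp point, dist 75mm of underside)"
    from scipy.optimize import minimize
    a=np.linspace(0,6.28,30); pr=[(22,0),(22,.092),(14,.1),(14,.12)] if L==.12 else [(22,0),(22,.09)]
    pts=np.array([[r/1e3*np.cos(t),r/1e3*np.sin(t),z] for r,z in pr for t in a])
    mm=cv2.resize(m.astype(np.uint8),None,fx=4,fy=4,interpolation=cv2.INTER_NEAREST)
    def ren(p):
        q=(pts-[0,0,.075+p[2]])@R.from_rotvec([p[0],p[1],0]).as_matrix().T+P+[p[3],p[4],0]
        uv=(proj(c,q)+.5)*4-.5; im=np.zeros(mm.shape,np.uint8)
        n=len(a)
        for i in range(len(pr)-1): cv2.fillConvexPoly(im,cv2.convexHull(np.round(uv[i*n:(i+2)*n]*16).astype(np.int32)),1,shift=4)
        return im
    f=lambda p:1-(ren(p)&mm).sum()/(ren(p)|mm).sum()
    p0=np.zeros(5); sim=np.array([p0]+list(np.diag([.1,.1,.005,.004,.004])))
    r=minimize(f,p0,method="Nelder-Mead",options=dict(initial_simplex=sim,maxiter=300,xatol=1e-4,fatol=1e-4)); return r.x,r.fun,f(p0)
E
python3 - <<'E'
from h import *
A=cur(); P=(A@[0,0,-.019,1])[:3]
for n in("scene","top"):
    c=ctrl.camera(n)
    for r in ctrl.cut_out("tall_a",c):
        u=proj(c,[P])[0]
        if np.hypot(*(r["centre"][::-1]-u))<40:
            print(n,r["conf"],r["mask"].sum(),[np.round(v,3) for v in tilt(c,r["mask"],P)])
E
```

```text
scene 0.57 593 [array([-0.001,  0.042, -0.002, -0.001,  0.001]), np.float64(0.056), np.float64(0.099)]
```

>>> move_arm(increments=[[0.3,0,0,0.1,0,0,0],[0.3,0,0,0.1,0,0,0],[0.3,0,0,0.1,0,0,0],[0.3,0,0,0.1,0,0,0],[0.3,0,0,0.1,0,0,0],[0.3,0,0,0.1,0,0,0],[0.3,0,0,0.1,0,0,0],[0.3,0,0,0.1,0,0,0],[0.3,0,0,0.04,0,0,0],[0.3,0,0,0.04,0,0,0],[0.3,0,0,0.02,0,0,0]])

```text
time_s: 10.4
ee_pos: [0.5078, 0.3294, 0.0638]
eef_rot: [3.14, -0.003, 3.078]
force: [0.8, 0.5, -1.8]
grip_width: 0.0441
grip_force: 24.9
```

>>> move_arm(increments=[[0.3,0,0,0.02,0,0,0],[0.3,0,0,0.02,0,0,0],[0.3,0,0,0,0,0,0]])

```text
time_s: 10.7
ee_pos: [0.5078, 0.3294, 0.0618]
eef_rot: [3.14, -0.003, 3.078]
force: [-0.2, -0.3, -1.1]
grip_width: 0.0439
grip_force: 24.9
```

>>> move_arm(increments=[[0.3,0,0,0.02,0,0,0],[0.3,0,0,0.02,0,0,0],[0.3,0,0,0,0,0,0]])

```text
time_s: 11.0
ee_pos: [0.5081, 0.3295, 0.0606]
eef_rot: [3.139, -0.002, 3.078]
force: [-1.2, -2.3, 5.0]
grip_width: 0.044
grip_force: 24.9
```

>>> move_arm(increments=[[0.6,0,0,0,0,0,0],[0.7,0,0,0,0,0,0],[0.8,0,0,0,0,0,0],[0.85,0,0,0,0,0,0],[0.85,0,0,0,0,0,0],[0.85,0,0,-0.1,0,0,0],[0.85,0,0,-0.2,0,0,0],[0.85,0,0,-0.4,0,0,0],[0.85,0,0,-0.4,0,0,0],[0.85,0,0,-0.4,0,0,0],[0.85,0,0,-0.4,0,0,0],[0.85,0,0,-0.4,0,0,0]])

```text
time_s: 12.2
ee_pos: [0.5081, 0.3292, 0.1768]
eef_rot: [3.139, -0.002, 3.078]
force: [-0.6, -0.4, 0.5]
grip_width: 0.0797
grip_force: 0.0
```

Run:
```python
from h import *
P=np.array([.508,.3295,.08])
for n in("scene","top"):
    c=ctrl.camera(n)
    for r in ctrl.cut_out("tall_a",c):
        u=proj(c,[P])[0]
        if np.hypot(*(r["centre"][::-1]-u))<40:
            print(n,r["conf"],r["mask"].sum(),[np.round(v,3) for v in tilt(c,r["mask"],P)])
A=cur()
X=plan(A,up(.40,.18,.26,3.11),11)
X=plan(X,lean(0,.20),9)
X=plan(X,lean(0,.055),10)
```

```text
scene 0.95 555 [array([ 0.021,  0.052,  0.   , -0.002, -0.   ]), np.float64(0.042), np.float64(0.083)]
top 0.61 74 [array([ 0.29 , -0.052,  0.025, -0.002, -0.026]), np.float64(0.713), np.float64(0.831)]
11 x [0.18, -0.28, -0.15, 0.0, -0.0, -0.003] end err mm [-1.9  0.   2.6] rad 0.004
9 x [-0.31, -0.34, 0.19, 0.0, -0.068, -0.0] end err mm [ 1.3 -0.8  0.7] rad 0.003
10 x [-0.0, 0.0, 0.29, 0.0, -0.0, -0.0] end err mm [ 1.5 -0.5  0.7] rad 0.003
```

>>> move_arm(increments=[[0.85,0.18,-0.28,-0.15,0,0,-0.003],[0.85,0.18,-0.28,-0.15,0,0,-0.003],[0.85,0.18,-0.28,-0.15,0,0,-0.003],[0.85,0.18,-0.28,-0.15,0,0,-0.003],[0.85,0.18,-0.28,-0.15,0,0,-0.003],[0.85,0.18,-0.28,-0.15,0,0,-0.003],[0.85,0.18,-0.28,-0.15,0,0,-0.003],[0.85,0.18,-0.28,-0.15,0,0,-0.003],[0.85,0.18,-0.28,-0.15,0,0,-0.003],[0.85,0.18,-0.28,-0.15,0,0,-0.003],[0.85,0.18,-0.28,-0.15,0,0,-0.003],[0.85,-0.31,-0.34,0.19,0,-0.068,0],[0.85,-0.31,-0.34,0.19,0,-0.068,0],[0.85,-0.31,-0.34,0.19,0,-0.068,0],[0.85,-0.31,-0.34,0.19,0,-0.068,0],[0.85,-0.31,-0.34,0.19,0,-0.068,0],[0.85,-0.31,-0.34,0.19,0,-0.068,0],[0.85,-0.31,-0.34,0.19,0,-0.068,0],[0.85,-0.31,-0.34,0.19,0,-0.068,0],[0.85,-0.31,-0.34,0.19,0,-0.068,0]])

```text
time_s: 14.4
ee_pos: [0.5522, 0.0216, 0.2113]
eef_rot: [3.14, 0.61, 3.11]
force: [0.4, 0.1, 0.8]
grip_width: 0.0801
grip_force: 0.0
```

Run:
```python
from h import *
X=plan(cur(),lean(0,.055),10)
A=cur(); c=ctrl.camera("wrist"); W=A@np.array(c["tool_from_camera"])
print(proj(c,[lean(0,.12)[:3,3],lean(0,.06)[:3,3]],W).round(0))
for r in ctrl.cut_out("tall_a",c): print(r["conf"],np.round(r["centre"]),cv2.boundingRect(r["mask"].astype(np.uint8)))
```

```text
10 x [-0.0, 0.0, 0.29, 0.0, -0.0, -0.0] end err mm [ 1.9 -1.5  1.8] rad 0.002
[[313. 206.]
 [313. 190.]]
0.94 [193. 311.] (290, 170, 46, 51)
0.58 [ 24. 633.] (616, 0, 24, 52)
```

>>> move_arm(increments=[[0.85,0,0,0.28,0,0,0],[0.85,0,0,0.28,0,0,0],[0.85,0,0,0.28,0,0,0],[0.85,0,0,0.28,0,0,0],[0.85,0,0,0.28,0,0,0],[0.85,0,0,0.28,0,0,0],[0.85,0,0,0.28,0,0,0],[0.85,0,0,0.28,0,0,0],[0.85,0,0,0.28,0,0,0],[0.85,0,0,0.28,0,0,0],[0.3,0,0,0,0,0,0],[0.3,0,0,0,0,0,0],[0.3,0,0,0,0,0,0],[0.3,0,0,0,0,0,0],[0.3,0,0,0,0,0,0],[0.3,0,0,0,0,0,0],[0.3,0,0,0,0,0,0],[0.3,0,0,0,0,0,0]])

```text
time_s: 16.3
ee_pos: [0.6322, 0.0203, 0.0981]
eef_rot: [3.139, 0.61, 3.11]
force: [-4.7, 1.1, 6.1]
grip_width: 0.0437
grip_force: 25.0
```

>>> move_arm(increments=[[0.3,0,0,-0.15,0,0,0],[0.3,0,0,-0.25,0,0,0],[0.3,0,0,-0.3,0,0,0],[0.3,0,0,-0.3,0,0,0],[0.3,0,0,-0.3,0,0,0],[0.3,0,0,-0.3,0,0,0],[0.3,0,0,-0.3,0,0,0],[0.3,0,0,-0.3,0,0,0],[0.3,0,0,-0.3,0,0,0],[0.3,0,0,-0.3,0,0,0]])

```text
time_s: 17.3
ee_pos: [0.5512, 0.0224, 0.2129]
eef_rot: [3.139, 0.609, 3.11]
force: [-0.2, -0.2, -0.4]
grip_width: 0.0435
grip_force: 25.0
```

Run:
```python
from h import *
X=plan(cur(),up(.40,.17,.21,3.08),11)
X=plan(X,up(.4298,.3362,.11,3.08),9)
```

```text
11 x [0.28, 0.26, -0.09, 0.001, 0.055, 0.003] end err mm [1.5 2.5 0.2] rad 0.005
9 x [-0.04, 0.37, 0.22, 0.0, 0.0, -0.0] end err mm [ 2.2  1.4 -1.1] rad 0.005
```

>>> move_arm(increments=[[0.3,0.28,0.26,-0.09,0.001,0.055,0.003],[0.3,0.28,0.26,-0.09,0.001,0.055,0.003],[0.3,0.28,0.26,-0.09,0.001,0.055,0.003],[0.3,0.28,0.26,-0.09,0.001,0.055,0.003],[0.3,0.28,0.26,-0.09,0.001,0.055,0.003],[0.3,0.28,0.26,-0.09,0.001,0.055,0.003],[0.3,0.28,0.26,-0.09,0.001,0.055,0.003],[0.3,0.28,0.26,-0.09,0.001,0.055,0.003],[0.3,0.28,0.26,-0.09,0.001,0.055,0.003],[0.3,0.28,0.26,-0.09,0.001,0.055,0.003],[0.3,0.28,0.26,-0.09,0.001,0.055,0.003],[0.3,-0.04,0.37,0.22,0,0,0],[0.3,-0.04,0.37,0.22,0,0,0],[0.3,-0.04,0.37,0.22,0,0,0],[0.3,-0.04,0.37,0.22,0,0,0],[0.3,-0.04,0.37,0.22,0,0,0],[0.3,-0.04,0.37,0.22,0,0,0],[0.3,-0.04,0.37,0.22,0,0,0],[0.3,-0.04,0.37,0.22,0,0,0],[0.3,-0.04,0.37,0.22,0,0,0]])

```text
time_s: 19.3
ee_pos: [0.4284, 0.3382, 0.1102]
eef_rot: [3.14, 0.004, 3.077]
force: [-0.7, 0.6, -0.5]
grip_width: 0.0438
grip_force: 25.0
```

Run:
```python
from h import *
A=cur(); P=(A@[0,0,-.019,1])[:3]
c=ctrl.camera("scene"); cv2.imwrite("pics/s4.png",cv2.resize(c["color"][80:280,250:560],None,fx=2.5,fy=2.5))
u=proj(c,[P])[0];print(u)
for r in ctrl.cut_out("tall_a",c):
    print(r["conf"],r["centre"].round() if hasattr(r["centre"],'round') else r["centre"],r["mask"].sum())
    if np.hypot(*(r["centre"][::-1]-u))<20: print([np.round(v,3) for v in tilt(c,r["mask"],P)])
```

```text
[446.54924939 144.75046474]
0.81 [182.2, 442.1] 518
0.6 [152.4, 445.3] 529
[array([0.003, 0.055, 0.003, 0.   , 0.001]), np.float64(0.099), np.float64(0.126)]
```

View pics/s4.png

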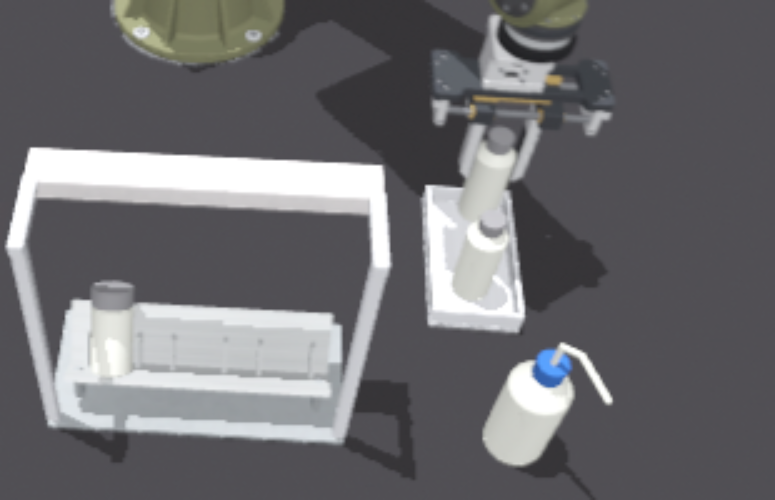

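The first bottle stands upright in the tray (crop about (478,258)). The second is held upright above the free slot, at about (490,180). Lowering it.

>>> move_arm(increments=[[0.3,0,0,0.1,0,0,0],[0.3,0,0,0.1,0,0,0],[0.3,0,0,0.1,0,0,0],[0.3,0,0,0.1,0,0,0],[0.3,0,0,0.1,0,0,0],[0.3,0,0,0.1,0,0,0],[0.3,0,0,0.1,0,0,0],[0.3,0,0,0.06,0,0,0],[0.3,0,0,0.06,0,0,0],[0.3,0,0,0.04,0,0,0],[0.3,0,0,0.02,0,0,0],[0.3,0,0,0,0,0,0]])

```text
time_s: 20.6
ee_pos: [0.4288, 0.3378, 0.0665]
eef_rot: [3.14, 0.004, 3.077]
force: [0.9, -0.5, -1.1]
grip_width: 0.0437
grip_force: 25.0
```

>>> move_arm(increments=[[0.3,0,0,0.02,0,0,0],[0.3,0,0,0.02,0,0,0],[0.3,0,0,0,0,0,0]])

```text
time_s: 20.9
ee_pos: [0.429, 0.3378, 0.0647]
eef_rot: [3.14, 0.005, 3.077]
force: [-0.1, -0.2, 0.2]
grip_width: 0.0438
grip_force: 25.0
```

>>> move_arm(increments=[[0.3,0,0,0.02,0,0,0],[0.3,0,0,0.01,0,0,0],[0.3,0,0,0,0,0,0]])

```text
time_s: 21.2
ee_pos: [0.4294, 0.3378, 0.0646]
eef_rot: [3.14, 0.006, 3.077]
force: [-2.3, -4.6, 15.2]
grip_width: 0.0435
grip_force: 25.0
```

>>> move_arm(increments=[[0.3,0,0,-0.02,0,0,0],[0.55,0,0,0,0,0,0],[0.65,0,0,0,0,0,0],[0.8,0,0,0,0,0,0],[0.85,0,0,0,0,0,0],[0.85,0,0,0,0,0,0],[0.85,0,0,-0.1,0,0,0],[0.85,0,0,-0.2,0,0,0],[0.85,0,0,-0.4,0,0,0],[0.85,0,0,-0.4,0,0,0],[0.85,0,0,-0.4,0,0,0],[0.85,0,0,-0.4,0,0,0],[0.85,0,0,-0.4,0,0,0]])

```text
time_s: 22.5
ee_pos: [0.4283, 0.3376, 0.1809]
eef_rot: [3.139, 0.005, 3.077]
force: [-0.4, -0.3, 0.0]
grip_width: 0.0797
grip_force: 0.0
```

Run:
```python
from h import *
c=ctrl.camera("scene")
for P in np.array([[.429,.338,.08],[.508,.3295,.08]]):
    u=proj(c,[P])[0]
    for r in ctrl.cut_out("tall_a",c):
        if np.hypot(*(r["centre"][::-1]-u))<15: print(P,[np.round(v,3) for v in tilt(c,r["mask"],P)])
X=plan(cur(),up(.40,.10,.26,3.11),12)
X=plan(X,lean(-.09,.19),8)
print(X.round(3),ctrl.get_obs()["qpos"])
```

```text
[0.429 0.338 0.08 ] [array([ 0.028,  0.175, -0.003, -0.001, -0.001]), np.float64(0.255), np.float64(0.305)]
[0.508  0.3295 0.08  ] [array([ 0.003,  0.038,  0.   , -0.001, -0.   ]), np.float64(0.049), np.float64(0.068)]
12 x [0.03, -0.4, -0.13, 0.0, 0.001, -0.003] end err mm [ 0.8 -1.2  2.3] rad 0.007
8 x [-0.36, -0.4, 0.23, 0.0, -0.077, 0.0] end err mm [ 0.   1.3 -1.3] rad 0.004
[[-0.819  0.028  0.573  0.555]
 [ 0.025  1.    -0.014 -0.066]
 [-0.573  0.003 -0.819  0.207]
 [ 0.     0.     0.     1.   ]] [ 6.01103339e-01  3.08039483e-01  1.57006823e+00 -1.45329438e-03
  1.25645404e+00 -9.04782919e-01]
```

>>> move_arm(increments=[[0.85,0.03,-0.4,-0.13,0,0.001,-0.003],[0.85,0.03,-0.4,-0.13,0,0.001,-0.003],[0.85,0.03,-0.4,-0.13,0,0.001,-0.003],[0.85,0.03,-0.4,-0.13,0,0.001,-0.003],[0.85,0.03,-0.4,-0.13,0,0.001,-0.003],[0.85,0.03,-0.4,-0.13,0,0.001,-0.003],[0.85,0.03,-0.4,-0.13,0,0.001,-0.003],[0.85,0.03,-0.4,-0.13,0,0.001,-0.003],[0.85,0.03,-0.4,-0.13,0,0.001,-0.003],[0.85,0.03,-0.4,-0.13,0,0.001,-0.003],[0.85,0.03,-0.4,-0.13,0,0.001,-0.003],[0.85,0.03,-0.4,-0.13,0,0.001,-0.003],[0.85,-0.36,-0.4,0.23,0,-0.077,0],[0.85,-0.36,-0.4,0.23,0,-0.077,0],[0.85,-0.36,-0.4,0.23,0,-0.077,0],[0.85,-0.36,-0.4,0.23,0,-0.077,0],[0.85,-0.36,-0.4,0.23,0,-0.077,0],[0.85,-0.36,-0.4,0.23,0,-0.077,0],[0.85,-0.36,-0.4,0.23,0,-0.077,0],[0.85,-0.36,-0.4,0.23,0,-0.077,0]])

```text
time_s: 24.65
ee_pos: [0.5549, -0.0668, 0.2046]
eef_rot: [3.14, 0.61, 3.112]
force: [0.9, 1.0, -0.0]
grip_width: 0.0799
grip_force: 0.0
```

Run:
```python
from h import *
A=cur();X=plan(A,lean(-.09,.05),10)
c=ctrl.camera("wrist"); W=A@np.array(c["tool_from_camera"])
print(proj(c,[lean(-.09,.09)[:3,3],lean(-.09,.04)[:3,3]],W).round(0))
for r in ctrl.cut_out("jar",c): print(r["conf"],np.round(r["centre"]),cv2.boundingRect(r["mask"].astype(np.uint8)))
c=ctrl.camera("scene"); cv2.imwrite("pics/s5.png",cv2.resize(c["color"][110:240,250:510],None,fx=3,fy=3))
```

```text
10 x [-0.0, -0.0, 0.28, 0.0, -0.0, 0.0] end err mm [1.4 0.2 0.3] rad 0.002
[[311. 199.]
 [311. 187.]]
0.68 [192. 308.] (287, 170, 47, 51)
```

View pics/s5.png

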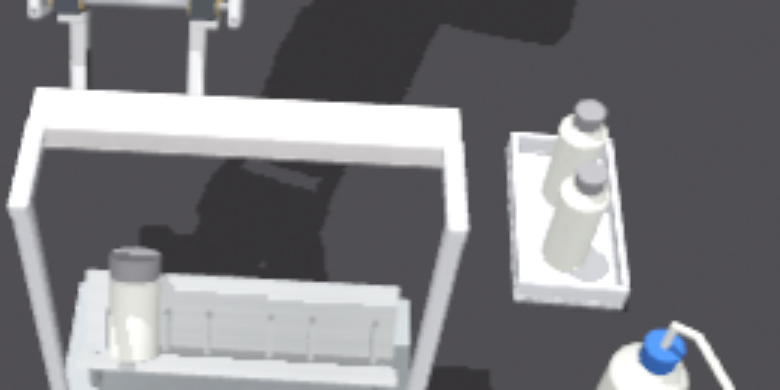

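Both bottles stand upright in the long tray, caps at about (590,110) and (592,180) in the crop. The gripper is lined up with the jar, so I go in and grip it.

>>> move_arm(increments=[[0.85,0,0,0.28,0,0,0],[0.85,0,0,0.28,0,0,0],[0.85,0,0,0.28,0,0,0],[0.85,0,0,0.28,0,0,0],[0.85,0,0,0.28,0,0,0],[0.85,0,0,0.28,0,0,0],[0.85,0,0,0.28,0,0,0],[0.85,0,0,0.28,0,0,0],[0.85,0,0,0.26,0,0,0],[0.85,0,0,0.2,0,0,0],[0.3,0,0,0,0,0,0],[0.3,0,0,0,0,0,0],[0.3,0,0,0,0,0,0],[0.3,0,0,0,0,0,0],[0.3,0,0,0,0,0,0],[0.3,0,0,0,0,0,0],[0.3,0,0,0,0,0,0],[0.3,0,0,0,0,0,0]])

```text
time_s: 26.6
ee_pos: [0.632, -0.0679, 0.0953]
eef_rot: [3.14, 0.609, 3.112]
force: [-3.1, -0.4, 5.4]
grip_width: 0.0436
grip_force: 24.9
```

>>> move_arm(increments=[[0.3,0,0,-0.15,0,0,0],[0.3,0,0,-0.25,0,0,0],[0.3,0,0,-0.3,0,0,0],[0.3,0,0,-0.3,0,0,0],[0.3,0,0,-0.3,0,0,0],[0.3,0,0,-0.3,0,0,0],[0.3,0,0,-0.3,0,0,0],[0.3,0,0,-0.3,0,0,0],[0.3,0,0,-0.3,0,0,0],[0.3,0,0,-0.3,0,0,0]])

```text
time_s: 27.6
ee_pos: [0.5508, -0.0655, 0.2099]
eef_rot: [3.139, 0.607, 3.112]
force: [-1.3, 0.1, -1.0]
grip_width: 0.0436
grip_force: 24.9
```

Run:
```python
from h import *
X=plan(cur(),up(.40,-.18,.21,3.11),11)
X=plan(X,up(.4234,-.3263,.11,2.97),9)
```

```text
11 x [0.26, -0.22, -0.09, 0.0, 0.055, 0.0] end err mm [ 1.6 -2.3  0.1] rad 0.004
9 x [-0.08, -0.31, 0.22, 0.0, 0.0, 0.016] end err mm [ 2.2  1.8 -0.7] rad 0.003
```

>>> move_arm(increments=[[0.3,0.26,-0.22,-0.09,0,0.055,0],[0.3,0.26,-0.22,-0.09,0,0.055,0],[0.3,0.26,-0.22,-0.09,0,0.055,0],[0.3,0.26,-0.22,-0.09,0,0.055,0],[0.3,0.26,-0.22,-0.09,0,0.055,0],[0.3,0.26,-0.22,-0.09,0,0.055,0],[0.3,0.26,-0.22,-0.09,0,0.055,0],[0.3,0.26,-0.22,-0.09,0,0.055,0],[0.3,0.26,-0.22,-0.09,0,0.055,0],[0.3,0.26,-0.22,-0.09,0,0.055,0],[0.3,0.26,-0.22,-0.09,0,0.055,0],[0.3,-0.08,-0.31,0.22,0,0,0.016],[0.3,-0.08,-0.31,0.22,0,0,0.016],[0.3,-0.08,-0.31,0.22,0,0,0.016],[0.3,-0.08,-0.31,0.22,0,0,0.016],[0.3,-0.08,-0.31,0.22,0,0,0.016],[0.3,-0.08,-0.31,0.22,0,0,0.016],[0.3,-0.08,-0.31,0.22,0,0,0.016],[0.3,-0.08,-0.31,0.22,0,0,0.016],[0.3,-0.08,-0.31,0.22,0,0,0.016]])

```text
time_s: 29.6
ee_pos: [0.4222, -0.3247, 0.1099]
eef_rot: [3.139, 0.002, 2.968]
force: [0.3, -0.4, -0.7]
grip_width: 0.0439
grip_force: 24.9
```

>>> move_arm(increments=[[0.3,0,0,0.1,0,0,0],[0.3,0,0,0.1,0,0,0],[0.3,0,0,0.1,0,0,0],[0.3,0,0,0.1,0,0,0],[0.3,0,0,0.1,0,0,0],[0.3,0,0,0.1,0,0,0],[0.3,0,0,0.1,0,0,0],[0.3,0,0,0,0,0,0]])

```text
time_s: 30.4
ee_pos: [0.4226, -0.324, 0.0747]
eef_rot: [3.139, 0.002, 2.969]
force: [0.4, 0.1, -0.9]
grip_width: 0.044
grip_force: 24.9
```

Run:
```python
from h import *
A=cur(); P=(A@[0,0,-.019,1])[:3]
c=ctrl.camera("scene"); cv2.imwrite("pics/s6.png",cv2.resize(c["color"][80:230,150:350],None,fx=3.5,fy=3.5))
for r in ctrl.cut_out("jar",c):
    print(r["conf"],r["centre"],proj(c,[P])[0],[np.round(v,3) for v in tilt(c,r["mask"],P,.09)])
```

```text
0.64 [152.4, 216.3] [211.49679775 145.29324849] [array([-0.029,  0.074,  0.001,  0.001, -0.001]), np.float64(0.126), np.float64(0.156)]
```

View pics/s6.png

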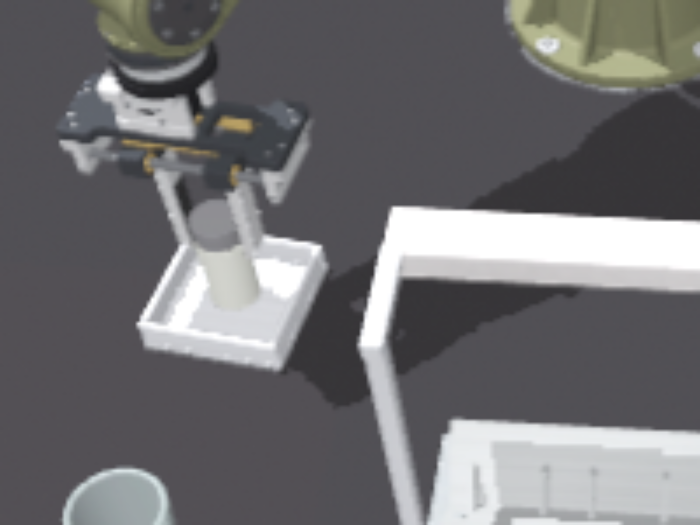

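The jar is upright over the centre of the square tray (crop about (228,265)). Lowering it.

>>> move_arm(increments=[[0.3,0,0,0.08,0,0,0],[0.3,0,0,0.06,0,0,0],[0.3,0,0,0.04,0,0,0],[0.3,0,0,0.03,0,0,0],[0.3,0,0,0.02,0,0,0],[0.3,0,0,0,0,0,0]])

```text
time_s: 31.1
ee_pos: [0.4228, -0.3242, 0.0638]
eef_rot: [3.139, 0.003, 2.969]
force: [-0.7, -0.2, -1.8]
grip_width: 0.0439
grip_force: 24.9
```

>>> move_arm(increments=[[0.3,0,0,0.02,0,0,0],[0.3,0,0,0.01,0,0,0],[0.3,0,0,0,0,0,0]])

```text
time_s: 31.4
ee_pos: [0.4228, -0.3242, 0.0624]
eef_rot: [3.139, 0.003, 2.969]
force: [0.3, -0.9, -1.1]
grip_width: 0.0439
grip_force: 24.9
```

>>> move_arm(increments=[[0.3,0,0,0.02,0,0,0],[0.3,0,0,0.01,0,0,0],[0.3,0,0,0,0,0,0]])

```text
time_s: 31.7
ee_pos: [0.4229, -0.3243, 0.0609]
eef_rot: [3.14, 0.003, 2.969]
force: [0.1, -0.2, -1.3]
grip_width: 0.0436
grip_force: 24.8
```

>>> move_arm(increments=[[0.3,0,0,0.01,0,0,0],[0.3,0,0,0.01,0,0,0],[0.3,0,0,0,0,0,0]])

```text
time_s: 32.0
ee_pos: [0.4232, -0.3247, 0.0606]
eef_rot: [3.14, 0.004, 2.969]
force: [0.1, -0.3, 4.8]
grip_width: 0.044
grip_force: 24.9
```

Contact with the tray floor. I'll release, retreat and check.

>>> move_arm(increments=[[0.55,0,0,0,0,0,0],[0.65,0,0,0,0,0,0],[0.8,0,0,0,0,0,0],[0.85,0,0,0,0,0,0],[0.85,0,0,0,0,0,0],[0.85,0,0,-0.1,0,0,0],[0.85,0,0,-0.2,0,0,0],[0.85,0,0,-0.4,0,0,0],[0.85,0,0,-0.4,0,0,0],[0.85,0,0,-0.4,0,0,0],[0.85,0,0,-0.4,0,0,0],[0.85,0,0,-0.4,0,0,0],[0.85,0,0,0,0,0,0],[0.85,0,0,0,0,0,0]])

```text
time_s: 33.4
ee_pos: [0.4224, -0.3244, 0.175]
eef_rot: [3.14, 0.004, 2.969]
force: [0.2, 0.4, 0.3]
grip_width: 0.0802
grip_force: 0.0
```

Run:
```python
from h import *
c=ctrl.camera("scene"); cv2.imwrite("pics/s7.png",cv2.resize(c["color"][90:290,140:520],None,fx=2.1,fy=2.1))
P=np.array([.423,-.3245,.08])
for r in ctrl.cut_out("jar",c): print(r["conf"],r["centre"],[np.round(v,3) for v in tilt(c,r["mask"],P,.09)])
```

```text
0.58 [156.4, 215.9] [array([ 0.017,  0.033,  0.001,  0.002, -0.001]), np.float64(0.057), np.float64(0.085)]
```

View pics/s7.png

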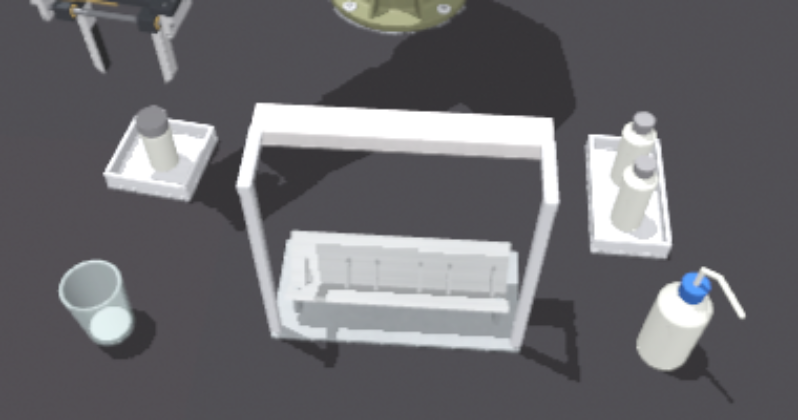

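The jar (158,140) and both bottles (635,150 and 633,195) stand upright in their trays. The beaker and wash bottle haven't moved, and the gripper is clear.

```bash
python3 -c "
from station import ctrl
print(ctrl.hand_in())"
```

```text
the job is handed in; nothing more can be done
None
```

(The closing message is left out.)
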